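# Let one tube out of the gravity feeder

## Robot

A 6-joint arm with a two-finger parallel gripper is mounted at the origin on a cart in front of the work surface, level with it; the furniture and walls round the work are solid. World frame = base frame: x ahead of the robot, y to its left, z up, the work surface at z = 0. Lengths are in m, angles in rad, forces in N, time in s.
With the tool pointing down it reaches from about 0.375 to 0.825 m from the base axis. Payload 5.5 kg.
Tool frame: the origin (TCP) lies where the fingers leave the gripper's body, on its centre line; the fingertips stand 73 mm ahead of it and the grasp point (between the pads) lies 54 mm ahead of it (manip.tip_extent is the distance from the TCP to the fingertips, in m); z points along the fingers, y is the line along which they close (so a half turn about z gives the same grasp; the last joint's range is limited). The gripper opens to 85 mm and grips with 20 to 120 N. Pads are 22 mm wide; open, the fingers measure 114 mm over their backs; the gripper's body (76 mm by 85 mm) begins 54 mm behind the grasp point. The pads swing forward as they close: fully open they stand 13 mm farther back than shut.
Start: joints at [1.163, 0.314, -0.047, 1.21, 0, 1.571], TCP at [0.238, 0.551, 0.304] pointing down, gripper open.
Joint ranges: [-2.67, 2.67], [-0.69, 1.73], [-1.03, 1.25], [-2.08, 2.16], [-1.42, 1.45], [-3.14, 3.14]. Speed limits (rad/s): [2.39, 2.39, 3.01, 3.14, 3.14, 3.14].

## Interface

Orientations are given as a unit quaternion [w, x, y, z].
In Python, from workcell import manip gives the robot as it stands.
- The arm moves only by the shell command python3 -m crank 'ROWS' [FORCE]. ROWS is JSON, a list of rows, each an object of numbers: "dx", "dy", "dz": the shift along the tool's x, y, z scaled (see below); "ax", "ay", "az": the turn, a rotation vector about the tool's x, y, z scaled (see below); "jaw": the closure, from 0 (fully open) to 1 (shut). A call has 1 to 12 rows; each row shifts and turns the commanded pose from where the row before left it, along the tool's axes as they then stand; what a row does not reach is not made up. The controller multiplies each number of a shift by 0.1 m and each number of a turn by pi/2 rad. A row lasts 1/12 s, in which the tool goes at most 41.7 mm and 7.16 degrees, less where a joint would pass 70% of its speed; a pose out of reach is approached as far as the arm can. A call with a number of a shift or a turn outside -1 to 1 is refused whole. A call with a gripper value outside its range is refused whole. The fingers move at their own pace and stop on an object; FORCE is the grip in N (left out, the last holds). Time passes only in rows, so rows that do not move let the fingers close. It gives the time, the measured TCP pose, the force, the opening and the grip force at its end, in the units of the state.
- manip.read_state(): the state, without advancing time (a new reading comes with each control period).
- manip.read_camera(name): name is "scene" or "side" or "wrist"; returns (picture, depth): 400x640x3 uint8, red, green, blue; 400x640 float32, m along the optical axis (not along the pixel's ray), 0 where there is no reading.
- manip.camera_info(name): a dict with "fovy" (degrees; the focal length in pixels is half the picture's height over the tangent of half this angle, whatever the lens; pixels are square), "cx", "cy" (the principal point, pixels), "rvec" (rotation vector, rad) and "tvec" (3), from world to camera coordinates, as OpenCV has them. Camera axes: x right, y down, z forward; pixel columns grow to the right and rows downward; lengths in m; the calibration is good to about 2 mm. A picture is of the moment at which its call begins: read the wrist's pose just before it. camera_info takes no time and is no camera call; for the wrist camera it gives the pose at the moment of the call.
- manip.sign_off(): hands the job in; it is judged then, once.
The state is a dict: "time_s": time; "qpos": joint angles; "joint_velocities": joint speeds; "effort": joint torques, N m; "tcp_pos": TCP position; "tool_rot": TCP orientation; "ft_force": force on the tool from outside, world axes, zero at the start; "moment": the same for the moment, N m; "grip_width": finger opening in m; "grip_force": force on a finger pad.
Only numpy, scipy, OpenCV 4.12 (cv2) and the standard library are available. Lean on these libraries where they do the work, as an engineer would, in place of code of your own. Each camera call takes 0.05 s, during which the arm holds its last target. There are 200 camera calls.

## Task

One test-strip tube is wanted from the gravity feeder. With the fingertips push the loose catch tray between its guide rails until it is fully home against the stop under the chute's outlet; only then press the lever's pad all the way down, so that the gate at its other end lifts and the front tube rolls out into the tray, and let the lever spring back up. Just that one tube may leave the feeder: do not grip or lift anything or touch the tubes, leave the tray home, and leave the other things on the bench undisturbed.

Things in the scene. Friction and masses are not known exactly. Their poses are not given: they have to be found in the camera images.
- feeder: Fixed sheet-metal gravity feeder. Origin on the bench under the front tube; +y points downhill to outlet and tray; at yaw 0 the lever's pad, on its -x side, faces the robot. Chute: 82 mm wide inside, 18 degrees, from y = -85 mm (top 99 mm above the bench) to the outlet lip at y = 43 mm (floor 36 mm up). Nothing stands more than 125 mm above the bench.
- dock (a point): Point on the bench, feeder frame (0, 69 mm, 0), feeder's axes: the tray's origin is here when home against the dark stop plate (20 mm high, face at feeder y = 34 mm). Two low white slippery plastic rails, 14 mm high and 6 mm thick, guide the tray: inner faces at x = +-51 mm from y = 28 to 90 mm, then flaring to +-63 mm at y = 130 mm.
- tray: Loose open steel catch tray, 96 mm (x) by 70 mm (y) by 28 mm high, walls 3 mm, 0.2 kg, standing on the bench beyond the open end of the guide rails. Origin at the centre of its underside; when home its axes are parallel to the feeder's. It is pushed on the outside of its far wall (y = +35 mm), toward its -y.
- gate_lever (a joint): Rocking lever, rad: 0 = at rest (gate shut, pad up), 0.70 = pad fully down (gate fully lifted). Turns about the feeder's x axis at lever_pivot; a spring returns it; under 8 N on the pad takes it fully down. The gate frees the front tube at about 0.57; a bar on the same lever drops behind that tube from 0.15 on and holds the next, so one press lets out one tube.
- pad_top (a point): Middle of the top of the lever's black rubber pad (30 mm in x, 32 mm in y), at the lever's uphill end beside the chute on the feeder's -x side. About 119 mm above the bench at rest, 66 mm fully pressed, on an arc of 77 mm radius about lever_pivot. Slopes 0.35 rad up toward -y at rest, as much down when pressed. Moves with the lever; nothing is below it but bench.
- lever_pivot (a point): Point on the lever's axis of rotation at the middle of the chute's width, 83 mm above the bench; same axes as the feeder, does not move.
- tube_front_mid (a point): Centre of the test-strip tube at the gate, the one to let out. All three tubes are alike: white with a blue cap and label, 78 mm long, 30 mm diameter, 0.03 kg, lying across the chute along the feeder's x.
- tube_second_mid (a point): Centre of the second tube, uphill of the front one; must stay in the feeder.
- tube_third_mid (a point): Centre of the third, uppermost tube; must stay in the feeder.
- reagent_bottle: Bystander: dropper bottle with red cap, 32 mm diameter, 76 mm high, standing on the far side (feeder +x) of the tray's way. Origin under its middle.
- powder_pot: Bystander: white powder pot with screw lid, 40 mm diameter, 47 mm high, standing on the feeder's -x side. Origin under its middle.
- vial: Bystander: small capped vial, 28 mm diameter, 35 mm high, standing uphill on the feeder's -x side. Origin under its middle.
- reel: Bystander: small yellow plastic reel of thread tape lying flat, 44 mm diameter, 13 mm high, on the feeder's +x side. Origin under its middle.

How it is judged:
By the outcome, as a careful person would: the job done as asked, in the order asked, and still so for the second after the job is handed in, with the robot touching nothing.
It also fails if it takes over 54 s, if anything falls off the work surface, if the arm or the gripper's body presses on something with over 40 N, if the wrist force passes 120 N, or if a joint passes its speed limit or range.

## Working session

There is one attempt and no reset: what is moved stays moved. The work goes in short steps, Python scripts to look and compute and a shell command to move; the robot and the scene stay as the last step left them, time stands still between calls to the robot, and variables do not carry over. Pictures are saved under pics/ and viewed, at most 11 in all, crops included, and the job is handed in when it is done.

```bash
mkdir -p pics
cat > h.py <<'E'
import numpy as np,cv2
from workcell import manip
def cam(n):
    i=manip.camera_info(n);p,d=manip.read_camera(n)
    R=cv2.Rodrigues(np.array(i["rvec"],float))[0];t=np.array(i["tvec"],float).ravel()
    f=200/np.tan(np.radians(i["fovy"])/2)
    return dict(p=p,d=d,R=R,t=t,f=f,cx=i["cx"],cy=i["cy"])
def ray(c,u,v,z):
    o=-c["R"].T@c["t"];r=c["R"].T@np.array([(u-c["cx"])/c["f"],(v-c["cy"])/c["f"],1])
    return o+r*(z-o[2])/r[2]
def pts(c):
    v,u=np.mgrid[0:400,0:640];d=c["d"]
    P=np.stack([(u-c["cx"])/c["f"]*d,(v-c["cy"])/c["f"]*d,d],-1)-c["t"]
    return P@c["R"]
E
python3 - <<'E'
from h import *
import pickle
for n in("scene","side","wrist"):
    c=cam(n);pickle.dump(c,open(n+".pkl","wb"));cv2.imwrite(f"pics/{n}0.png",c["p"][:,:,::-1]); print(n,-c["R"].T@c["t"],manip.camera_info(n))
print(manip.read_state())
E
```

```text
scene [ 0.28214042 -0.48003153  0.74617539] {'fovy': 48.724543410577276, 'cx': 316.39756150233774, 'cy': 195.86315858452815, 'rvec': array([ 2.36416538, -0.59548912,  0.215094  ]), 'tvec': array([-0.47116252,  0.27201471,  0.75552967])}
side [ 0.45145419 -0.98234719  0.49807643] {'fovy': 48.08164523755447, 'cx': 316.59162434632344, 'cy': 205.5598181156558, 'rvec': array([ 1.95202043, -0.09438446,  0.07367104]), 'tvec': array([-0.55199161,  0.11048136,  1.04880701])}
wrist [0.16604395 0.58129248 0.37259983] {'fovy': 64.32316191254108, 'cx': 318.16675863983164, 'cy': 202.85268839673097, 'rvec': array([-2.39548602, -1.57499222, -0.24961664]), 'tvec': array([-0.59921763, -0.04166389,  0.37900088])}
{'time_s': 0.15, 'qpos': array([ 1.16300307e+00,  3.14075480e-01, -4.78419124e-02,  1.21017354e+00,
        3.52338988e-06,  1.57080476e+00]), 'joint_velocities': array([-0.00110785, -0.00112163,  0.00259828,  0.00043122,  0.00088183,
       -0.00099469]), 'effort': array([ 2.41881835e-04, -5.40043795e+01,  3.40061080e+01,  1.32657823e-02,
        3.51693143e-05, -1.43770035e-05]), 'tcp_pos': array([0.23781695, 0.55049161, 0.3032287 ]), 'tool_rot': array([-1.32793295e-04,  2.02490855e-01,  9.79283940e-01, -6.33540235e-04]), 'ft_force': array([ 0.17499754, -0.01193195, -0.21426259]), 'moment': array([ 0.02710889, -0.00625542,  0.00117102]), 'grip_force': 0.0, 'grip_width': 0.08543577091062339}
```

View pics/scene0.png

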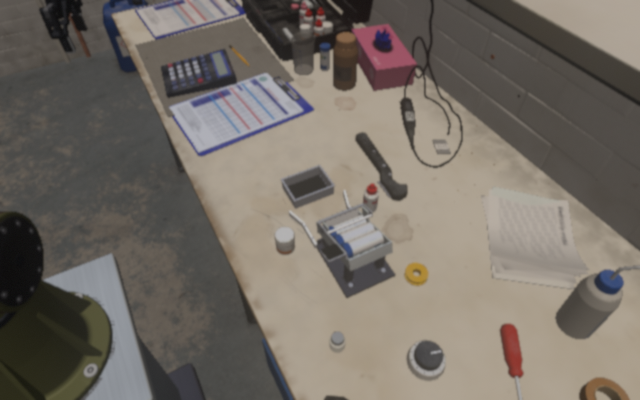

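View pics/side0.png

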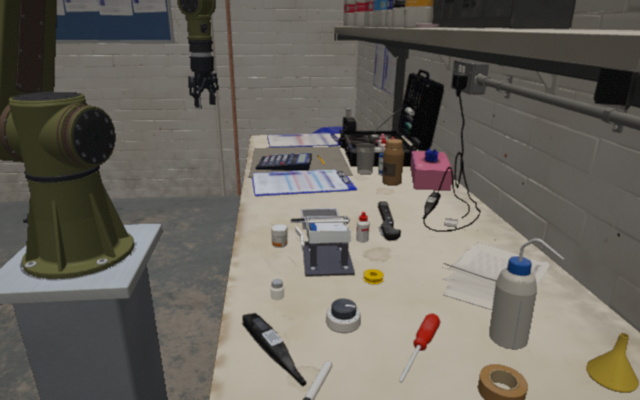

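The scene view shows the feeder at about (355,240), the tray at (307,186) beyond the rails, the bottle at (371,195), the pot at (285,240), the reel at (417,272) and the vial at (337,340). I'll enlarge it.

Run:
```python
from h import *
import pickle
c=pickle.load(open("scene.pkl","rb"))
k=c["p"][160:310,265:445,::-1];cv2.imwrite("pics/crop1.png",cv2.resize(k,None,fx=4,fy=4,interpolation=cv2.INTER_CUBIC))
P=pts(c)
for n,u,v in[("traymid",307,186),("pot",285,233),("bottle",372,188),("reel",417,268),("vial",337,335),("tube",355,235)]: print(n,P[v,u].round(3), ray(c,u,v,0).round(3))
```

```text
traymid [0.579 0.128 0.002] [0.58 0.13 0.  ]
pot [0.466 0.001 0.047] [ 0.478  0.034 -0.   ]
bottle [0.666 0.003 0.071] [0.707 0.054 0.   ]
reel [ 0.663 -0.171  0.013] [ 0.669 -0.165 -0.   ]
vial [ 0.455 -0.222  0.036] [ 0.463 -0.209  0.   ]
tube [ 0.567 -0.09   0.086] [ 0.604 -0.04   0.   ]
```

View pics/crop1.png

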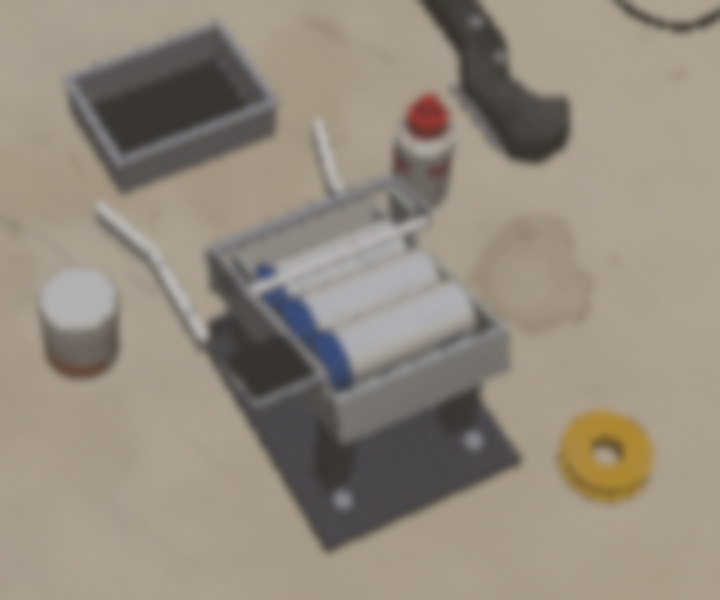

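The crop shows: tray rim corners at (68,80), (215,22), (275,98), (122,160); left rail end (100,207) with its kink at (155,258); right rail end (318,122); pad at about (262,365).

Run:
```python
from h import *
import pickle
c=pickle.load(open("scene.pkl","rb"));P=pts(c)
F=lambda a,b:(265+(a-1.5)/4,160+(b-1.5)/4)
def fit(m,w):
    m=np.array(m);w=np.array(w);a=m-m.mean(0);b=w-w.mean(0)
    th=np.arctan2((a[:,0]*b[:,1]-a[:,1]*b[:,0]).sum(),(a*b).sum())
    R=np.array([[np.cos(th),-np.sin(th)],[np.sin(th),np.cos(th)]]);t=w.mean(0)-R@m.mean(0)
    return th,t,((m@R.T+t)-w).round(4)
tc=[ray(c,*F(*q),.028)[:2] for q in[(68,80),(215,22),(275,98),(122,160)]]
print("tray",fit([(-.048,.035),(.048,.035),(.048,-.035),(-.048,-.035)],tc))
rc=[ray(c,*F(*q),.014)[:2] for q in[(100,207),(155,258),(318,122)]]
print("feeder rails",fit([(-.066,.130),(-.054,.09),(.066,.130)],rc))
# base plate / tubes
for n,z,l in[("plate",.003,[(328,550),(520,460)]),("backtop",.099,[(335,395),(508,330)])]:
    w=[ray(c,*F(*q),z) for q in l];print(n,w,np.arctan2(*(w[1]-w[0])[1::-1]))
for q in[(245,350),(262,365),(275,375),(262,385),(255,370)]:
    u,v=F(*q);print("pad",q,P[int(v+.5),int(u+.5)].round(4))
W=P[200:262,300:400].reshape(-1,3);print(W[:,2].max())
```

```text
tray (np.float64(0.007956389784705684), array([0.57467501, 0.11777889]), array([[-0.0011,  0.0015],
       [ 0.0013,  0.0012],
       [ 0.0008, -0.001 ],
       [-0.001 , -0.0017]]))
feeder rails (np.float64(-0.012883477255551898), array([ 0.57207763, -0.06153108]), array([[-0.0001, -0.0018],
       [ 0.0011,  0.0024],
       [-0.001 , -0.0005]]))
plate [array([ 0.51494834, -0.15541504,  0.003     ]), array([ 0.6208676 , -0.15808148,  0.003     ])] -0.025168954844322845
backtop [array([ 0.52535026, -0.13516115,  0.099     ]), array([ 0.61044602, -0.14239172,  0.099     ])] -0.0847662697485076
pad (245, 350) [ 0.4968 -0.1066  0.1166]
pad (262, 365) [ 0.4977 -0.1189  0.12  ]
pad (275, 375) [ 0.4995 -0.1259  0.1219]
pad (262, 385) [ 0.4913 -0.13    0.1242]
pad (255, 370) [ 0.4935 -0.1194  0.1206]
0.7461753912304373
```

```bash
python3 -m crank '[{"az":0.075},{"az":0.075},{"az":0.075},{"az":0.075},{"az":0.075},{"az":0.075},{"az":0.075},{"az":0.075},{"az":0.075},{"az":0.078},{"jaw":0.5},{}]'
python3 - <<'E'
from h import *
s=manip.read_state();print(s)
from scipy.spatial.transform import Rotation as Q
q=s["tool_rot"];print(Q.from_quat([*q[1:],q[0]]).as_matrix().round(3))
E
```

```text
{'time_s': 0.15, 'qpos': array([ 1.16300307e+00,  3.14075480e-01, -4.78419124e-02,  1.21017354e+00,
        3.52338988e-06,  1.57080476e+00]), 'joint_velocities': array([-0.00110785, -0.00112163,  0.00259828,  0.00043122,  0.00088183,
       -0.00099469]), 'effort': array([ 2.41881835e-04, -5.40043795e+01,  3.40061080e+01,  1.32657823e-02,
        3.51693143e-05, -1.43770035e-05]), 'tcp_pos': array([0.23781695, 0.55049161, 0.3032287 ]), 'tool_rot': array([-1.32793295e-04,  2.02490855e-01,  9.79283940e-01, -6.33540235e-04]), 'ft_force': array([ 0.17499754, -0.01193195, -0.21426259]), 'moment': array([ 0.02710889, -0.00625542,  0.00117102]), 'grip_force': 0.0, 'grip_width': 0.08543577091062339}
[[-0.918  0.397 -0.001]
 [ 0.397  0.918 -0.001]
 [ 0.    -0.001 -1.   ]]invalid input
```

```bash
python3 -m crank '[{"dx":0,"dy":0,"dz":0,"ax":0,"ay":0,"az":0.075,"jaw":0.5},{"dx":0,"dy":0,"dz":0,"ax":0,"ay":0,"az":0.075,"jaw":0.5}]'; python3 -m crank '[{"az":0.075,"jaw":0.5},{"az":0.075,"jaw":0.5}]'
```

```text
time_s: 0.32
tcp_pos: [0.2379, 0.5506, 0.3035]
tool_rot: [-0.0, 0.319, 0.948, -0.0]
ft_force: [0.9, 0.6, -1.0]
grip_width: 0.0638
grip_force: 0.0invalid input
```

```bash
python3 -m crank '[{"dx":0,"dy":0,"dz":0,"ax":0,"ay":0,"az":0.075,"jaw":0.5},{"dx":0,"dy":0,"dz":0,"ax":0,"ay":0,"az":0.075,"jaw":0.5},{"dx":0,"dy":0,"dz":0,"ax":0,"ay":0,"az":0.075,"jaw":0.5},{"dx":0,"dy":0,"dz":0,"ax":0,"ay":0,"az":0.075,"jaw":0.5},{"dx":0,"dy":0,"dz":0,"ax":0,"ay":0,"az":0.075,"jaw":0.5},{"dx":0,"dy":0,"dz":0,"ax":0,"ay":0,"az":0.075,"jaw":0.5},{"dx":0,"dy":0,"dz":0,"ax":0,"ay":0,"az":0.075,"jaw":0.5},{"dx":0,"dy":0,"dz":0,"ax":0,"ay":0,"az":0.077,"jaw":0.5},{"dx":0,"dy":0,"dz":0,"ax":0,"ay":0,"az":0,"jaw":0.5}]'
```

```text
time_s: 1.07
tcp_pos: [0.2379, 0.5506, 0.3035]
tool_rot: [0.0, 0.715, 0.7, -0.0]
ft_force: [-0.6, -0.1, -0.4]
grip_width: 0.0425
grip_force: 0.0
```

```bash
python3 -m crank '[{"dx":-0.29,"dy":0.28,"dz":0,"ax":0,"ay":0,"az":0,"jaw":0.5},{"dx":-0.29,"dy":0.28,"dz":0,"ax":0,"ay":0,"az":0,"jaw":0.5},{"dx":-0.29,"dy":0.28,"dz":0,"ax":0,"ay":0,"az":0,"jaw":0.5},{"dx":-0.29,"dy":0.28,"dz":0,"ax":0,"ay":0,"az":0,"jaw":0.5},{"dx":-0.29,"dy":0.28,"dz":0,"ax":0,"ay":0,"az":0,"jaw":0.5},{"dx":-0.29,"dy":0.28,"dz":0,"ax":0,"ay":0,"az":0,"jaw":0.5},{"dx":-0.29,"dy":0.28,"dz":0,"ax":0,"ay":0,"az":0,"jaw":0.5},{"dx":-0.29,"dy":0.28,"dz":0,"ax":0,"ay":0,"az":0,"jaw":0.5},{"dx":-0.29,"dy":0.28,"dz":0,"ax":0,"ay":0,"az":0,"jaw":0.5},{"dx":-0.29,"dy":0.28,"dz":0,"ax":0,"ay":0,"az":0,"jaw":0.5},{"dx":-0.29,"dy":0.28,"dz":0,"ax":0,"ay":0,"az":0,"jaw":0.5},{"dx":-0.29,"dy":0.28,"dz":0,"ax":0,"ay":0,"az":0,"jaw":0.5}]'
python3 - <<'E'
from h import *
import pickle
c=cam("wrist");pickle.dump(c,open("w1.pkl","wb"));cv2.imwrite("pics/w1.png",c["p"][:,:,::-1]);print(manip.read_state()["tcp_pos"])
E
```

```text
time_s: 2.07
tcp_pos: [0.5685, 0.1949, 0.3039]
tool_rot: [-0.0, 0.712, 0.702, 0.0]
ft_force: [1.1, 1.6, 0.6]
grip_width: 0.0425
grip_force: 0.0
[0.57303967 0.18979024 0.30351845]
```

View pics/w1.png

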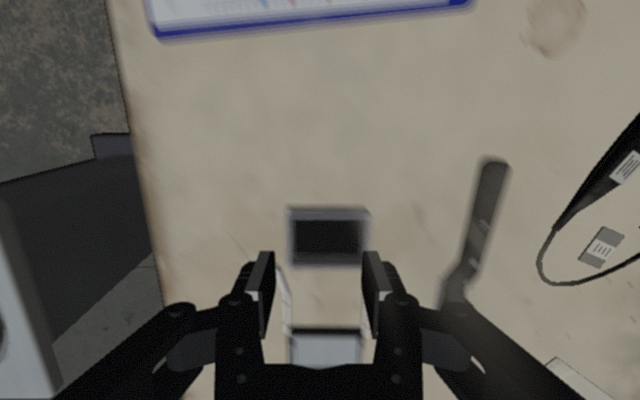

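The wrist view shows the tray square and centred between the fingers, at about (329,237), with the rail flares beyond it at (285,290) and (370,300) and the chute outlet at (325,345). I'll descend behind the far wall.

```bash
python3 - <<'E'
from h import *
import pickle
c=pickle.load(open("w1.pkl","rb"))
for q in[(288,207),(370,207),(368,266),(291,266)]:print(ray(c,*q,.028).round(4))
E
python3 -m crank '[{"dx":0.1,"dy":0,"dz":0.3,"ax":0,"ay":0,"az":0,"jaw":0.5},{"dx":0,"dy":0,"dz":0.38,"ax":0,"ay":0,"az":0,"jaw":0.5},{"dx":0,"dy":0,"dz":0.38,"ax":0,"ay":0,"az":0,"jaw":0.5},{"dx":0,"dy":0,"dz":0.38,"ax":0,"ay":0,"az":0,"jaw":0.5},{"dx":0,"dy":0,"dz":0.38,"ax":0,"ay":0,"az":0,"jaw":0.5},{"dx":0,"dy":0,"dz":0.38,"ax":0,"ay":0,"az":0,"jaw":0.5},{"dx":0,"dy":0,"dz":0,"ax":0,"ay":0,"az":0,"jaw":0.5},{"dx":0,"dy":0,"dz":0,"ax":0,"ay":0,"az":0,"jaw":0.5}]'
python3 - <<'E'
from h import *
c=cam("side");k=c["p"][130:290,230:440,::-1];cv2.imwrite("pics/s1.png",cv2.resize(k,None,fx=3.5,fy=3.5,interpolation=cv2.INTER_CUBIC))
E
```

```text
[0.5349 0.1568 0.028 ]
[0.6289 0.1554 0.028 ]
[0.6292 0.0793 0.028 ]
[0.5352 0.0807 0.028 ]
time_s: 2.78
tcp_pos: [0.5657, 0.2062, 0.0822]
tool_rot: [-0.001, 0.713, 0.701, -0.003]
ft_force: [0.3, 0.5, 0.9]
grip_width: 0.0428
grip_force: 0.0
```

View pics/s1.png

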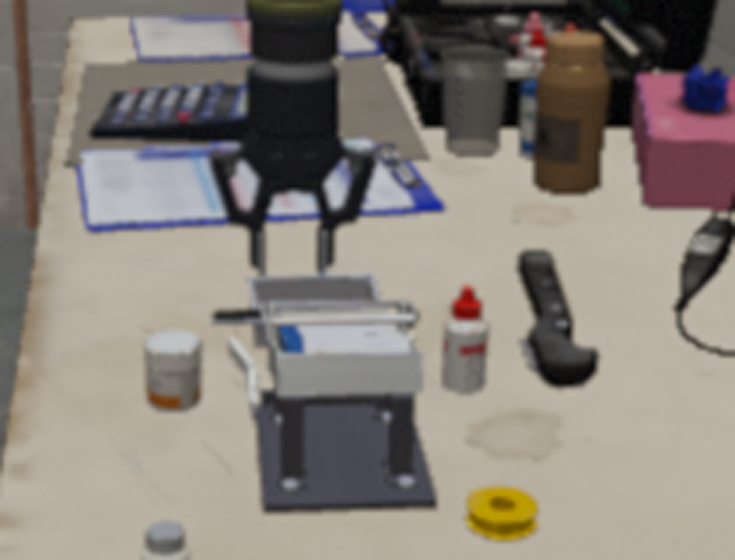

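The side view shows the fingers at x ≈ 258–326, slightly left of the tray's 250–380. I'll shift +x about 10 mm and start the push.

```bash
python3 -m crank '[{"dx":0,"dy":0.1,"dz":0,"ax":0,"ay":0,"az":0,"jaw":0.5},{"dx":-0.15,"dy":0,"dz":0,"ax":0,"ay":0,"az":0,"jaw":0.5},{"dx":-0.15,"dy":0,"dz":0,"ax":0,"ay":0,"az":0,"jaw":0.5},{"dx":-0.1,"dy":0,"dz":0,"ax":0,"ay":0,"az":0,"jaw":0.5},{"dx":-0.08,"dy":0,"dz":0,"ax":0,"ay":0,"az":0,"jaw":0.5},{"dx":-0.08,"dy":0,"dz":0,"ax":0,"ay":0,"az":0,"jaw":0.5},{"dx":-0.08,"dy":0,"dz":0,"ax":0,"ay":0,"az":0,"jaw":0.5},{"dx":-0.08,"dy":0,"dz":0,"ax":0,"ay":0,"az":0,"jaw":0.5},{"dx":-0.08,"dy":0,"dz":0,"ax":0,"ay":0,"az":0,"jaw":0.5},{"dx":-0.08,"dy":0,"dz":0,"ax":0,"ay":0,"az":0,"jaw":0.5},{"dx":-0.08,"dy":0,"dz":0,"ax":0,"ay":0,"az":0,"jaw":0.5},{"dx":0,"dy":0,"dz":0,"ax":0,"ay":0,"az":0,"jaw":0.5}]'
python3 - <<'E'
from h import *
c=cam("scene");k=c["p"][130:280,245:425,::-1];cv2.imwrite("pics/s2.png",cv2.resize(k,None,fx=4,fy=4,interpolation=cv2.INTER_CUBIC))
E
```

```text
time_s: 3.83
tcp_pos: [0.5756, 0.1087, 0.0836]
tool_rot: [0.0, 0.714, 0.7, -0.001]
ft_force: [-0.4, 0.4, -0.0]
grip_width: 0.0424
grip_force: 0.0
```

View pics/s2.png

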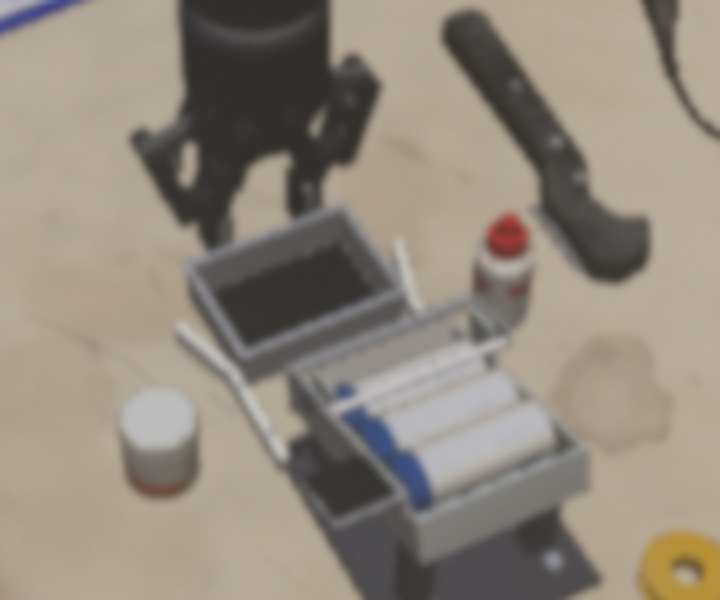

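The tray is square and between the rails (left rail at (180,325), right at (400,240)). I'll continue.

```bash
python3 -m crank '[{"dx":-0.08,"dy":0,"dz":0,"ax":0,"ay":0,"az":0,"jaw":0.5},{"dx":-0.08,"dy":0,"dz":0,"ax":0,"ay":0,"az":0,"jaw":0.5},{"dx":-0.08,"dy":0,"dz":0,"ax":0,"ay":0,"az":0,"jaw":0.5},{"dx":-0.08,"dy":0,"dz":0,"ax":0,"ay":0,"az":0,"jaw":0.5},{"dx":-0.08,"dy":0,"dz":0,"ax":0,"ay":0,"az":0,"jaw":0.5}]'
for i in 1 ; do python3 -m crank '[{"dx":-0.04,"dy":0,"dz":0,"ax":0,"ay":0,"az":0,"jaw":0.5},{"dx":-0.04,"dy":0,"dz":0,"ax":0,"ay":0,"az":0,"jaw":0.5}]'; done
python3 - <<'E'
from h import *
c=cam("scene");print(manip.read_state()["ft_force"]);k=c["p"][130:280,245:425,::-1];cv2.imwrite("pics/s3.png",cv2.resize(k,None,fx=4,fy=4,interpolation=cv2.INTER_CUBIC))
E
```

```text
time_s: 4.3
tcp_pos: [0.5751, 0.0697, 0.0838]
tool_rot: [-0.0, 0.714, 0.701, -0.0]
ft_force: [-0.6, 0.4, -1.3]
grip_width: 0.0427
grip_force: 0.3
time_s: 4.47
tcp_pos: [0.5751, 0.0618, 0.0839]
tool_rot: [-0.0, 0.714, 0.7, 0.0]
ft_force: [0.1, 1.0, -1.0]
grip_width: 0.0426
grip_force: 0.4
[-0.98643994  0.01389024  0.07198179]
```

View pics/s3.png

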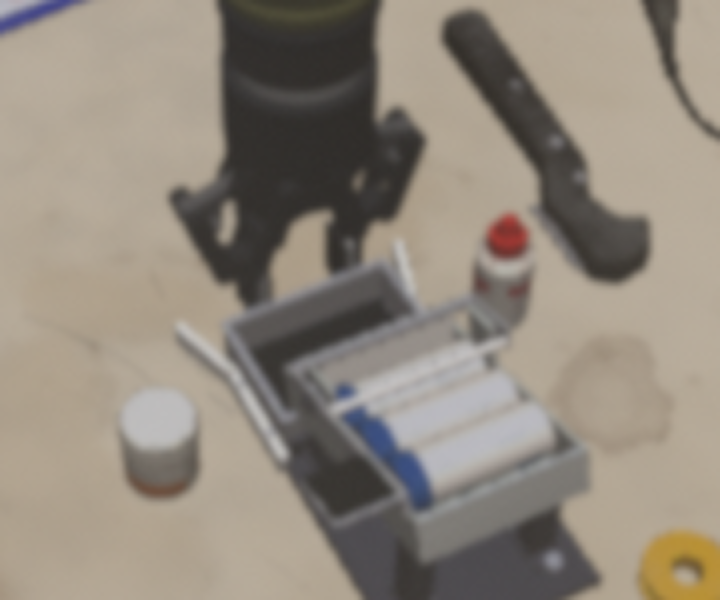

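The tray's rim is now entering under the outlet and still straight. From here I'll use small steps until I feel the stop.

```bash
python3 -m crank '[{"dx":-0.04,"dy":0,"dz":0,"ax":0,"ay":0,"az":0,"jaw":0.5},{"dx":-0.02,"dy":0,"dz":0,"ax":0,"ay":0,"az":0,"jaw":0.5}]'|grep -E 'tcp|ft'
python3 -m crank '[{"dx":-0.02,"dy":0,"dz":0,"ax":0,"ay":0,"az":0,"jaw":0.5},{"dx":-0.01,"dy":0,"dz":0,"ax":0,"ay":0,"az":0,"jaw":0.5}]'|grep -E 'tcp|ft'
python3 -m crank '[{"dx":-0.02,"dy":0,"dz":0,"ax":0,"ay":0,"az":0,"jaw":0.5},{"dx":0,"dy":0,"dz":0,"ax":0,"ay":0,"az":0,"jaw":0.5}]'|grep -E 'tcp|ft'
```

```text
tcp_pos: [0.5751, 0.0564, 0.084]
ft_force: [0.8, 6.1, -0.1]
tcp_pos: [0.5758, 0.0557, 0.0844]
ft_force: [1.3, 11.3, 0.2]
tcp_pos: [0.5759, 0.0554, 0.0845]
ft_force: [0.4, 14.0, -0.2]
```

The stop is felt at TCP y ≈ 0.056, with 14 N against a roughly 1 N sliding load. I'll retreat, lift, close the jaw and look from above.

```bash
python3 -m crank '[{"dx":0.2,"dy":0,"dz":0,"ax":0,"ay":0,"az":0,"jaw":0.5},{"dx":0.2,"dy":0,"dz":-0.05,"ax":0,"ay":0,"az":0,"jaw":0.5},{"dx":0,"dy":0,"dz":-0.4,"ax":0,"ay":0,"az":0,"jaw":0.5},{"dx":0,"dy":0,"dz":-0.4,"ax":0,"ay":0,"az":0,"jaw":0.5},{"dx":0,"dy":0,"dz":-0.4,"ax":0,"ay":0,"az":0,"jaw":0.5},{"dx":0,"dy":0,"dz":-0.4,"ax":0,"ay":0,"az":0,"jaw":0.8},{"dx":0,"dy":0,"dz":-0.35,"ax":0,"ay":0,"az":0,"jaw":1},{"dx":-0.3,"dy":-0.1,"dz":0,"ax":0,"ay":0,"az":0,"jaw":1},{"dx":-0.3,"dy":-0.1,"dz":0,"ax":0,"ay":0,"az":0,"jaw":1},{"dx":-0.35,"dy":-0.1,"dz":0,"ax":0,"ay":0,"az":0,"jaw":1},{"dx":0,"dy":0,"dz":0,"ax":0,"ay":0,"az":0,"jaw":1},{"dx":0,"dy":0,"dz":0,"ax":0,"ay":0,"az":0,"jaw":1}]'
python3 - <<'E'
from h import *
import pickle
c=cam("wrist");pickle.dump(c,open("w2.pkl","wb"));cv2.imwrite("pics/w2.png",c["p"][:,:,::-1])
E
```

```text
time_s: 6.02
tcp_pos: [0.5435, -0.0043, 0.2842]
tool_rot: [0.0, 0.714, 0.7, 0.0]
ft_force: [0.1, 0.4, -0.1]
grip_width: 0.0003
grip_force: 0.0
```

View pics/w2.png

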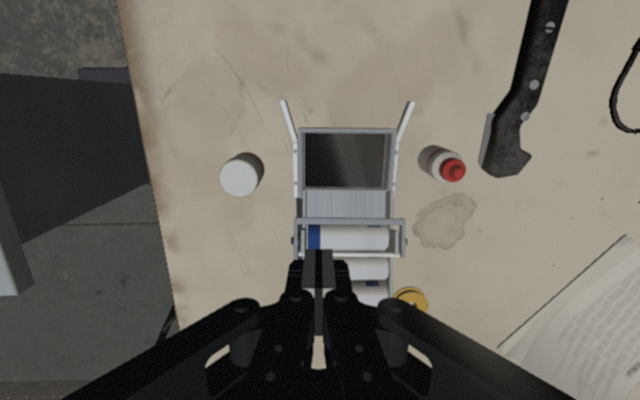

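The tray lies square between the rails (rim v ≈ 129–188, u 300–395). Rail ends are at (283,102) and (411,102), and the pad is hidden by the gripper. I'll check that the tray is home and set the feeder frame.

Run:
```python
from h import *
import pickle
c=pickle.load(open("w2.pkl","rb"))
a,b=ray(c,283,102,.014),ray(c,411,102,.014);t1,t2=ray(c,299,129,.028),ray(c,396,128,.028)
print("rail ends",a,b,"tray far rim",t1,t2)
th=np.arctan2(*(b-a)[1::-1]);R=np.array([[np.cos(th),-np.sin(th)],[np.sin(th),np.cos(th)]])
m=(a+b)[:2]/2;o=m-R@[0,.130];print("yaw",th,"feeder",o,"tray far y in feeder",(R.T@((t1+t2)[:2]/2-o)))
# pad from scene depth: dark, z 0.105-0.135, left of chute
c=pickle.load(open("scene.pkl","rb"));P=pts(c);g=c["p"].max(2)
M=(P[...,0]>.46)&(P[...,0]<.52)&(P[...,1]>-.16)&(P[...,1]<-.08)&(P[...,2]>.09)&(P[...,2]<.14)&(g<75)
W=P[M];print(len(W),W.min(0),W.max(0),W.mean(0),np.percentile(W,[5,95],axis=0))
```

```text
rail ends [0.51081436 0.07244545 0.014     ] [0.64111845 0.06971739 0.014     ] tray far rim [0.52686073 0.0464488  0.028     ] [0.62391707 0.0453841  0.028     ]
yaw -0.020933001773523603 feeder [ 0.57324531 -0.0588901 ] tray far y in feeder [-5.06437509e-05  1.04828457e-01]
197 [ 0.48665957 -0.13451664  0.09709594] [ 0.51857132 -0.09339563  0.12586446] [ 0.50009409 -0.11903531  0.11957672] [[ 0.48768474 -0.1323834   0.11436962]
 [ 0.51267558 -0.10548932  0.12419725]]
```

The tray is home: its far rim is at feeder y 104.8 mm against a nominal 104 mm. The pad centre is about (0.500, -0.119, 0.119). I'll move above it.

```bash
python3 -m crank '[{"dx":-0.3,"dy":-0.1,"dz":0,"ax":0,"ay":0,"az":0,"jaw":1},{"dx":-0.3,"dy":-0.1,"dz":0,"ax":0,"ay":0,"az":0,"jaw":1},{"dx":-0.3,"dy":-0.1,"dz":0,"ax":0,"ay":0,"az":0,"jaw":1},{"dx":-0.3,"dy":-0.12,"dz":0,"ax":0,"ay":0,"az":0,"jaw":1},{"dx":0,"dy":0,"dz":0.35,"ax":0,"ay":0,"az":0,"jaw":1},{"dx":0,"dy":0,"dz":0.35,"ax":0,"ay":0,"az":0,"jaw":1},{"dx":0,"dy":0,"dz":0,"ax":0,"ay":0,"az":0,"jaw":1},{"dx":0,"dy":0,"dz":0,"ax":0,"ay":0,"az":0,"jaw":1}]'
python3 - <<'E'
from h import *
a=cam("scene")["p"][170:290,270:430,::-1];b=cam("side")["p"][170:290,230:390,::-1]
cv2.imwrite("pics/s4.png",cv2.resize(np.vstack([a,b]),None,fx=2.5,fy=2.5,interpolation=cv2.INTER_CUBIC))
E
```

```text
time_s: 6.73
tcp_pos: [0.4987, -0.121, 0.2126]
tool_rot: [-0.002, 0.713, 0.701, -0.001]
ft_force: [0.3, -0.5, 1.0]
grip_width: -0.0001
grip_force: 0.0
```

View pics/s4.png

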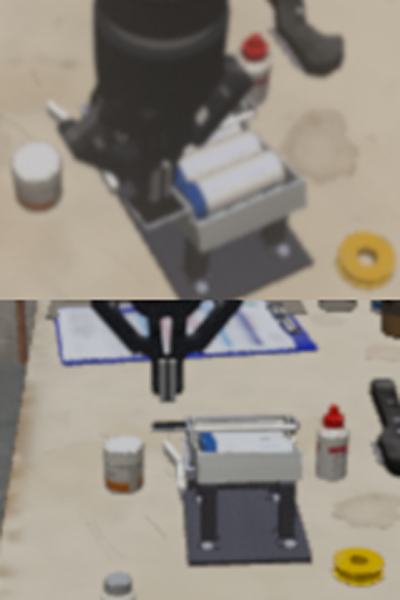

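The side view shows the closed tip (168,400) directly above the pad (about 152–188, 427). I'll press it down.

```bash
python3 -m crank '[{"dx":0,"dy":0,"dz":0.1,"ax":0,"ay":0,"az":0,"jaw":1},{"dx":0,"dy":0,"dz":0.1,"ax":0,"ay":0,"az":0,"jaw":1},{"dx":0,"dy":0,"dz":0.1,"ax":0,"ay":0,"az":0,"jaw":1},{"dx":0,"dy":0,"dz":0.1,"ax":0,"ay":0,"az":0,"jaw":1}]'|grep -E 'tcp|ft'
python3 -m crank '[{"dx":0,"dy":0,"dz":0.1,"ax":0,"ay":0,"az":0,"jaw":1},{"dx":0,"dy":0,"dz":0.1,"ax":0,"ay":0,"az":0,"jaw":1}]'|grep -E 'tcp|ft'
python3 -m crank '[{"dx":0,"dy":0,"dz":0.05,"ax":0,"ay":0,"az":0,"jaw":1},{"dx":0,"dy":0,"dz":0.02,"ax":0,"ay":0,"az":0,"jaw":1},{"dx":0,"dy":0,"dz":0,"ax":0,"ay":0,"az":0,"jaw":1}]'|grep -E 'tcp|ft'
```

```text
tcp_pos: [0.5005, -0.1224, 0.1738]
ft_force: [1.1, -2.0, 3.1]
tcp_pos: [0.5003, -0.123, 0.1536]
ft_force: [-0.0, -2.1, 11.0]
tcp_pos: [0.5003, -0.1225, 0.1469]
ft_force: [-0.5, -2.1, 11.9]
```

```bash
for i in 1; do python3 -m crank '[{"dx":0,"dy":0,"dz":0.03,"ax":0,"ay":0,"az":0,"jaw":1},{"dx":0,"dy":0,"dz":0,"ax":0,"ay":0,"az":0,"jaw":1}]'|grep -E 'tcp|ft';done
python3 -m crank '[{"dx":0,"dy":0,"dz":0.03,"ax":0,"ay":0,"az":0,"jaw":1},{"dx":0,"dy":0,"dz":0,"ax":0,"ay":0,"az":0,"jaw":1}]'|grep -E 'tcp|ft'
```

```text
tcp_pos: [0.5003, -0.1223, 0.1439]
ft_force: [-0.7, -0.6, 6.9]
tcp_pos: [0.5004, -0.1221, 0.1417]
ft_force: [-2.8, -0.2, 18.3]
```

The force rose to 18 N, so this is the hard stop. I'll hold briefly, then raise slowly.

```bash
python3 -m crank '[{"dx":0,"dy":0,"dz":0,"ax":0,"ay":0,"az":0,"jaw":1},{"dx":0,"dy":0,"dz":0,"ax":0,"ay":0,"az":0,"jaw":1},{"dx":0,"dy":0,"dz":0,"ax":0,"ay":0,"az":0,"jaw":1},{"dx":0,"dy":0,"dz":0,"ax":0,"ay":0,"az":0,"jaw":1},{"dx":0,"dy":0,"dz":0,"ax":0,"ay":0,"az":0,"jaw":1},{"dx":0,"dy":0,"dz":0,"ax":0,"ay":0,"az":0,"jaw":1},{"dx":0,"dy":0,"dz":0,"ax":0,"ay":0,"az":0,"jaw":1},{"dx":0,"dy":0,"dz":0,"ax":0,"ay":0,"az":0,"jaw":1}]'|grep -E 'tcp|ft'
python3 - <<'E'
from h import *
a=cam("scene")["p"][150:290,270:430,::-1]
cv2.imwrite("pics/s5.png",cv2.resize(a,None,fx=4,fy=4,interpolation=cv2.INTER_CUBIC))
E
```

```text
tcp_pos: [0.5004, -0.1221, 0.1419]
ft_force: [-3.4, 0.4, 15.3]
```

View pics/s5.png

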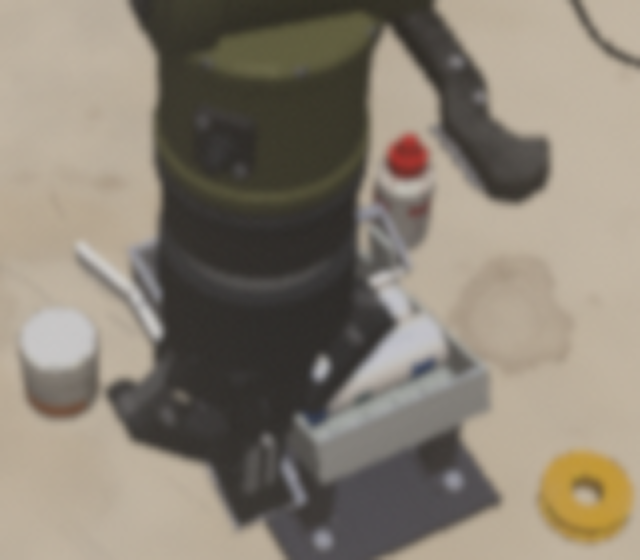

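The tip is on the fully lowered pad and the view of the tray is blocked. I'll raise and move clear.

```bash
python3 -m crank '[{"dx":0,"dy":0,"dz":-0.1,"ax":0,"ay":0,"az":0,"jaw":1},{"dx":0,"dy":0,"dz":-0.1,"ax":0,"ay":0,"az":0,"jaw":1},{"dx":0,"dy":0,"dz":-0.1,"ax":0,"ay":0,"az":0,"jaw":1},{"dx":0,"dy":0,"dz":-0.1,"ax":0,"ay":0,"az":0,"jaw":1},{"dx":0,"dy":0,"dz":-0.1,"ax":0,"ay":0,"az":0,"jaw":1},{"dx":0,"dy":0,"dz":-0.2,"ax":0,"ay":0,"az":0,"jaw":1},{"dx":0,"dy":0,"dz":-0.4,"ax":0,"ay":0,"az":0,"jaw":1},{"dx":0,"dy":0,"dz":-0.4,"ax":0,"ay":0,"az":0,"jaw":1},{"dx":0.35,"dy":0,"dz":0,"ax":0,"ay":0,"az":0,"jaw":1},{"dx":0.4,"dy":0.2,"dz":0,"ax":0,"ay":0,"az":0,"jaw":1},{"dx":0.4,"dy":0.2,"dz":0,"ax":0,"ay":0,"az":0,"jaw":1},{"dx":0.4,"dy":0,"dz":0,"ax":0,"ay":0,"az":0,"jaw":1}]'|grep -E 'tcp|ft'
python3 -m crank '[{"dx":0.4,"dy":0,"dz":0,"ax":0,"ay":0,"az":0,"jaw":1},{"dx":0.4,"dy":0,"dz":0,"ax":0,"ay":0,"az":0,"jaw":1},{"dx":0.4,"dy":0,"dz":0,"ax":0,"ay":0,"az":0,"jaw":1},{"dx":0.4,"dy":0,"dz":0,"ax":0,"ay":0,"az":0,"jaw":1},{"dx":0,"dy":0,"dz":0,"ax":0,"ay":0,"az":0,"jaw":1},{"dx":0,"dy":0,"dz":0,"ax":0,"ay":0,"az":0,"jaw":1}]'|grep -E 'tcp|ft'
python3 - <<'E'
from h import *
a=cam("scene")["p"][150:310,270:430,::-1];w=cam("wrist")["p"][150:400,160:480,::-1]
a=cv2.resize(a,(400,400),interpolation=cv2.INTER_CUBIC);w=cv2.resize(w,(400,312))
cv2.imwrite("pics/s6.png",np.hstack([a,np.vstack([w,np.zeros((88,400,3),np.uint8)])]))
E
```

```text
tcp_pos: [0.5417, 0.028, 0.2913]
ft_force: [-0.1, 0.8, -0.6]
tcp_pos: [0.5418, 0.1887, 0.2905]
ft_force: [-0.4, -0.7, -0.4]
```

View pics/s6.png

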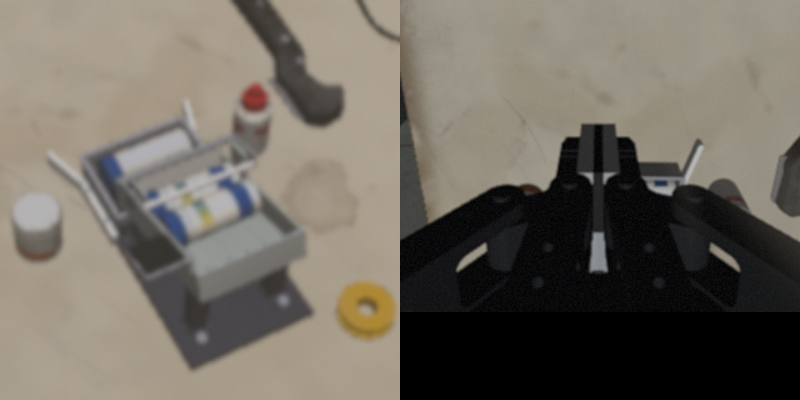

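One tube is in the tray at (150,155), two remain at the gate, the lever is up and the bystanders are in place. I'll do one last numeric check of the tray.

Run:
```python
from h import *
import pickle
c=pickle.load(open("scene.pkl","rb"))
t=[ray(c,270+a/2.5,150+b/2.5,.028)[:2] for a,b in[(83,158),(183,118)]]
r=[ray(c,270+a/2.5,150+b/2.5,.014)[:2] for a,b in[(50,154),(186,101)]]
print(t,r,"rail-rim y (26 mm if home):",np.mean(r,0)[1]-np.mean(t,0)[1])
```

```text
[array([0.52627502, 0.04272698]), array([0.62184471, 0.04106077])] [array([0.50827485, 0.07019352]), array([0.64090947, 0.0671463 ])] rail-rim y (26 mm if home): 0.02677603110318283
```

```bash
python3 -c "
from workcell import manip
print(manip.sign_off())"
```

```text
the job is handed in; nothing more can be done
None
```

The tray is home against the stop with one tube in it, the other two tubes stayed in the feeder, the lever sprang back up, and the job is handed in.

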